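# Stand the rinsed can in the sorting caddy and fold its lid to half open

## Robot

A 7-joint arm with a two-finger parallel gripper is mounted at the origin on the work surface. World frame = base frame: x ahead of the robot, y to its left, z up, the work surface at z = 0. Lengths are in m, angles in rad, forces in N, time in s.
With the tool pointing down it reaches from about 0.425 to 0.95 m from the base axis. Payload 4.7 kg.
Tool frame: the origin (TCP) lies on the centre line of the jaws, within the pads' length; the fingertips stand robot.nose_length ahead of it and the grasp point (between the pads) lies 8 mm behind it (robot.nose_length is the distance from the TCP to the fingertips, in m); z points along the fingers, y is the line along which they close (so a half turn about z gives the same grasp; the last joint's range is limited). The gripper opens to 85 mm and grips with 20 to 120 N. Pads are 22 mm wide; open, the fingers measure 114 mm over their backs; the gripper's body (76 mm by 85 mm) begins 54 mm behind the grasp point. The pads swing forward as they close: fully open they stand 13 mm farther back than shut.
Start: joints at [1.18, 0.469, -0.049, 1.532, 0.024, 1.141, -0.082], TCP at [0.239, -0.631, 0.242] pointing down, gripper open.
Joint ranges: [-2.59, 2.59], [-0.33, 1.99], [-1.39, 1.29], [0.1, 2.45], [-1.04, 4.18], [0.21, 1.99], [-2.66, 2.66]. Speed limits (rad/s): [2.57, 2.57, 3.14, 3.14, 3.14, 3.14, 3.14].

## Interface

Orientations are given as [roll, pitch, yaw] about the fixed x, y, z axes, in that order (R = Rz(yaw) Ry(pitch) Rx(roll)).
In Python, from plant import robot gives the robot as it stands. Calls block until the motion is done:
- robot.goto(position, orientation): joint-space move of the TCP to a pose.
- robot.move_straight(position, vel=0.15, attitude=None, contact_N=None): straight line of the TCP; attitude=None keeps the orientation; vel is the mean speed in m/s. With contact_N (N) it stops when the force on the tool has changed by that much, and returns True; else False.
- robot.move_joints(angles): joint-space move.
- robot.grip(opening, strength=None): opening from 0.0 (shut) to 1.0 (fully open); strength is the grip in N (None keeps the last); returns when the fingers have stopped.
- robot.sleep(seconds).
- robot.inverse_kinematics(position, orientation): joint angles nearest the present ones, or None.
- robot.sense(): the state.
- robot.grab_frame(name): name is "side" or "top"; returns a dict with "image" (420x560x3 uint8, red, green, blue), "range_z" (420x560 float32, m along the optical axis (not along the pixel's ray), 0 where there is no reading), "fx", "fy", "cx", "cy" (pixels), "R" (3x3) and "t" (3): a world point X has camera coordinates R X + t. Camera axes: x right, y down, z forward; pixel columns grow to the right and rows downward; lengths in m; the calibration is good to about 2 mm. A picture is of the moment at which its call begins.
A pose or a line that the arm cannot do raises robot.IKError and nothing moves.
- robot.close_job(): hands the job in; it is judged then, once.
The state is a dict: "t": time; "joint_pos": joint angles; "joint_velocities": joint speeds; "effort": joint torques, N m; "tcp_pos": TCP position; "tcp_rot": TCP orientation; "wrist_force": force on the tool from outside, world axes, zero at the start; "torque": the same for the moment, N m; "opening": opening from 0.0 (shut) to 1.0 (fully open); "gripper_force": force on a finger pad.
Only numpy, scipy, OpenCV 4.12 (cv2) and the standard library are available. Lean on these libraries where they do the work, as an engineer would, in place of code of your own. Each camera call takes 0.05 s, during which the arm holds its last target. There are 200 camera calls.

## Task

Take the small steel can from under the peg bar and set it down upright inside the grey sorting caddy, without dropping it. Then fold the caddy's stiff blue lid down until it stands half open at 45 degrees, level with the orange tabs on its side arcs, so that the can can air. Leave everything else where it stands.

Things in the scene. Friction and masses are not known exactly. Their poses are not given: they have to be found in the camera images.
- can: small ribbed bare-steel food can, 54 mm diameter, 80 mm high, about 60 g, standing upright on the white shelf board straight below the chrome peg bar; origin at the centre of its underside, z up along its axis
- caddy: grey open box, outside 180 (x) by 160 (y) by 90 (z) mm, walls and floor 5 mm, fixed; origin at the centre of its underside, x away from the robot at yaw 0. The lid's hinge runs along y through (90, 0, 90) mm, on the far rim. On each side (y = +-85 mm) a wire arc of 75 mm radius about the hinge stands above the rim, with an orange tab at 45 degrees
- lid (a joint): angle (rad) of the blue lid: 0 closed flat on the rim, 1.57 upright, 1.95 its stop, leaning away from the robot; 0.785 (45 degrees) is level with the orange tabs. Flat panel 170 mm long from the hinge, 156 mm wide, 9 mm thick (closed, it lies 0 to 9 mm above the rim). The hinge is stiff: the lid stays where it is left; about 3 N at its free edge moves it
- lid_edge (a point): middle of the lid's free edge, half way through its thickness: 170 mm from the hinge, axes: x from this edge to the hinge along the panel, y along the hinge, z out of the lid's upper (outer) face
- station: fixed white board 20 mm thick, x -75 to 95, y -500 to 210 mm; origin on the table, x away from the robot at yaw 0. A 12 mm chrome bar runs along y at x = 0, 260 mm high, y -480 to 200 mm, with 33 mm pegs towards -x; end posts at x = 70. A red dustpan 150 mm wide (50 mm high up to the bar) hangs at y = -290, a green and white brush at y = -420, both reaching to x = -55
- pet_bottle: empty clear PET bottle, blue cap, 62 mm diameter, 200 mm high, on the board under the bar; origin at the centre of its underside; leave alone
- jar: green glass jar with steel cap, 66 mm diameter, 100 mm high, on the board under the bar; origin at the centre of its underside; leave alone
- foam_tray: white tray 130 by 180 mm, 22 mm high, flat on the table; origin at the centre of its underside; leave alone
- mug: blue mug, 80 mm diameter, 90 mm high, on the left of the table; origin at the centre of its underside; leave alone
- soap: green soap bottle, 64 mm diameter, 170 mm high, on the left; origin at the centre of its underside; leave alone
- carton: small cardboard box 80 by 120 by 50 mm on the left; origin at the centre of its underside; leave alone
Not all that is in view belongs to the job. Leave any red look-alike of the can alone.

How it is judged:
By the outcome, as a careful person would: the job done as asked, in the order asked, and still so for the second after the job is handed in, with the robot touching nothing.
It also fails if it takes over 64 s, if anything falls off the work surface, if the arm or the gripper's body presses on something with over 40 N, if the wrist force passes 120 N, or if a joint passes its speed limit or range.

## Working session

There is one attempt and no reset: what is moved stays moved. The work goes in short steps, each a Python script; the robot and the scene stay as the last script left them, time stands still between calls to the robot, and variables do not carry over. Pictures are saved under pics/ and viewed, at most 10 in all, crops included, and the job is handed in when it is done.

```bash
mkdir -p pics
cat > h.py <<'E'
import numpy as np, cv2
from plant import robot
def snap(n,tag):
    f=robot.grab_frame(n); cv2.imwrite(f'pics/{tag}.png',f['image'][:,:,::-1]); np.savez(f'{tag}.npz',**f); return f
def px(f,u,v,z=None):
    z=f['range_z'][v,u] if z is None else z
    c=np.array([(u-f['cx'])/f['fx']*z,(v-f['cy'])/f['fy']*z,z]); return f['R'].T@(c-f['t'])
def cloud(f):
    v,u=np.mgrid[:420,:560]; z=f['range_z']
    c=np.stack([(u-f['cx'])/f['fx']*z,(v-f['cy'])/f['fy']*z,z],-1)
    return (c-f['t'])@f['R']
E
python3 - <<'E'
from h import *
for n in('side','top'):
    f=snap(n,n+'0'); print(n,f['R'].T@-f['t'],f['R'][2])
print(robot.nose_length, robot.sense())
E
```

```text
side [0.25018258 0.79192629 1.03204056] [ 0.20676358 -0.60719832 -0.767176  ]
top [0.38885677 0.02740568 1.69297922] [ 8.92023458e-02 -7.79355214e-04 -9.96013220e-01]
0.011 {'t': 0.1, 'joint_pos': array([ 1.18009573,  0.46937094, -0.04860512,  1.53359574,  0.02412243,
        1.14101338, -0.08232846]), 'joint_velocities': array([ 0.00146098, -0.00035869, -0.00092818, -0.0040679 , -0.00128246,
        0.00049436, -0.00356915]), 'effort': array([ 9.76872507e-04, -5.11512244e+01, -4.66854230e-02, -2.38389891e+01,
        1.07967810e-02,  4.34688423e-03,  3.68732526e-05]), 'tcp_pos': array([ 0.23875098, -0.63081006,  0.24135054]), 'tcp_rot': array([-3.13979352e+00,  7.99248140e-05,  3.61820117e-01]), 'wrist_force': array([ 0.47581639, -0.22102164,  0.25508219]), 'torque': array([-0.01990773, -0.0680351 , -0.02075265]), 'gripper_force': 0.0, 'opening': 1.0004687704650577}
```

View pics/side0.png

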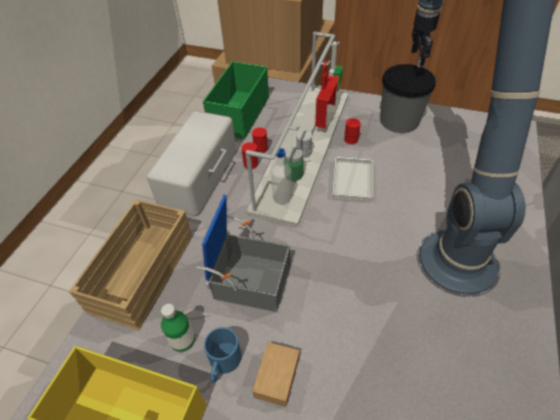

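View pics/top0.png

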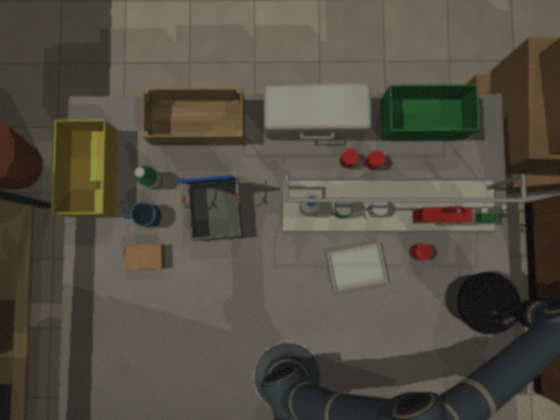

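Side view: the steel can looks to be at (306,142), the green jar at (294,165) and the PET bottle at (282,178). The red look-alikes are at (260,138), (250,155) and (352,130). In the top view the can is at about (379,209), the jar at (343,209) and the bottle at (311,203), with red cans at (350,158), (375,160) and (421,252). I choose the bare steel one and check it in a close crop.

Run:
```python
from h import *
a=cv2.imread('pics/side0.png')[90:220,235:365]; b=cv2.imread('pics/top0.png')[170:245,280:410]
a=cv2.resize(a,(400,400),interpolation=cv2.INTER_CUBIC); b=cv2.resize(b,(400,231),interpolation=cv2.INTER_CUBIC)
b=cv2.copyMakeBorder(b,0,169,0,0,0); cv2.imwrite('pics/crop0.png',np.hstack([a,b]))
for n in('side','top'):
    f=dict(np.load(n+'0.npz')); P=cloud(f); 
    print(n,'station window: can cluster')
    for (u,v) in ([(306,142),(306,137),(294,165),(282,178),(329,55),(250,153),(300,215),(245,245),(212,240),(225,275),(247,222)] if n=='side' else [(379,209),(343,209),(311,203),(350,158),(290,225),(490,225),(215,215),(300,190),(480,199),(192,210),(238,205),(215,238)]):
        print(u,v,P[v,u].round(3))
```

```text
side station window: can cluster
306 142 [ 0.53  -0.274  0.094]
306 137 [ 0.534 -0.288  0.103]
294 165 [ 0.537 -0.157  0.092]
282 178 [ 0.54  -0.043  0.142]
329 55 [ 0.714 -1.441 -0.256]
250 153 [0.612 0.006 0.265]
300 215 [ 0.477 -0.02   0.02 ]
245 245 [0.588 0.159 0.054]
212 240 [0.616 0.269 0.21 ]
225 275 [0.568 0.321 0.154]
247 222 [0.574 0.154 0.157]
top station window: can cluster
379 209 [ 0.539 -0.293  0.105]
343 209 [ 0.538 -0.177  0.121]
311 203 [ 0.548 -0.07   0.215]
350 158 [ 0.71  -0.209  0.075]
290 225 [ 0.495 -0.012  0.021]
490 225 [ 0.491 -0.682  0.015]
215 215 [0.532 0.24  0.005]
300 190 [ 0.613 -0.047  0.021]
480 199 [ 0.55  -0.55   0.267]
192 210 [0.546 0.31  0.046]
238 205 [0.556 0.155 0.093]
215 238 [0.452 0.232 0.065]
```

View pics/crop0.png

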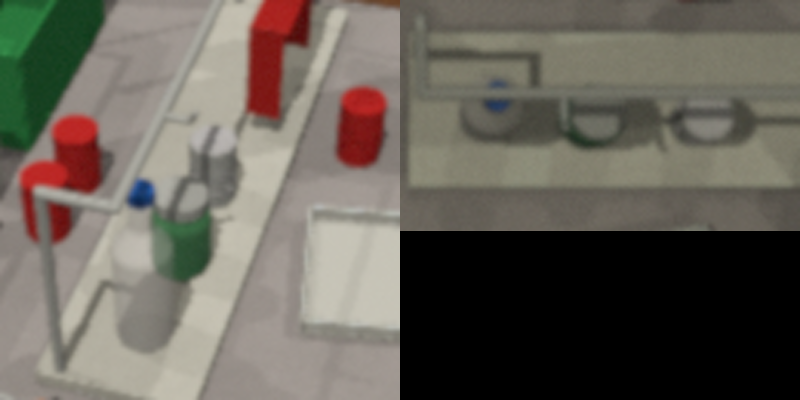

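The crop confirms it: the bare steel can is at side (306,142) and top (379,209), with the green jar and clear bottle next to it. Next I fit the poses.

```bash
cat >> h.py <<'E'
def lid_plane(f):
    P=cloud(f); hsv=cv2.cvtColor(f['image'],cv2.COLOR_RGB2HSV)
    m=(hsv[...,0]>108)&(hsv[...,0]<128)&(hsv[...,1]>130)&(P[...,2]>.1)&(P[...,2]<.3)&(P[...,0]>.4)&(P[...,0]<.75)&(P[...,1]>.1)&(P[...,1]<.36)&(f['range_z']>0)
    m=cv2.erode(m.astype(np.uint8),np.ones((3,3)))>0
    Q=P[m]; 
    for _ in range(3):
        c=Q.mean(0); n=np.linalg.svd(Q-c)[2][2]; d=(Q-c)@n; Q=Q[abs(d)<max(.004,2*d.std())]
    n=n*np.sign(n[2] if abs(n[2])>.5 else n[0]); return Q,c,n,d.std()
E
python3 - <<'E'
from h import *
from scipy.optimize import least_squares
F={n:dict(np.load(n+'0.npz')) for n in('side','top')}; P={n:cloud(F[n]) for n in F}
for n in F:
    p=P[n]; X,Y,Z=p[...,0],p[...,1],p[...,2]
    k=(abs(X-.54)<.045)&(abs(Y+.29)<.05)&(Z>.088)&(Z<.115); q=p[k]
    print(n,'can top',len(q),q.min(0).round(3),q.max(0).round(3),np.median(q,0).round(3), cv2.minEnclosingCircle(q[:,:2].astype(np.float32)))
    k=(abs(X-.54)<.045)&(abs(Y+.29)<.05)&(Z>.035)&(Z<.085); q=p[k]
    if len(q)>20:
        s=least_squares(lambda c:np.hypot(q[:,0]-c[0],q[:,1]-c[1])-.027,[.54,-.29],loss='soft_l1',f_scale=.003); print(' side fit',len(q),s.x,np.median(abs(s.fun)))
    k=(abs(X-.54)<.13)&(abs(Y-.235)<.12)&(abs(Z-.088)<.008); q=p[k]
    print(n,'rim',len(q),cv2.minAreaRect(q[:,:2].astype(np.float32)),np.median(q[:,2]), np.percentile(q,[2,98],axis=0).round(3))
    Q,c,nn,s=lid_plane(F[n]); print(n,'lid',len(Q),c,nn,s,Q.min(0),Q.max(0))
    k=(abs(X-.55)<.06)&(Y<.05)&(Y>-.7)&(abs(Z-.262)<.012); q=p[k]; q=q[abs(q[:,0]-np.median(q[:,0]))<.015]
    print(n,'bar',len(q),np.polyfit(q[:,1],q[:,0],1),q[:,1].min(),q[:,1].max(),np.median(q[:,2]))
    k=(abs(X-.5)<.1)&(Y<-.33)&(Y>-.7)&(Z>.12)&(Z<.25)&(F[n]['image'][...,0]>1.0*100)&(F[n]['image'][...,1]<60); q=p[k]
    print('pan',len(q),q.min(0) if len(q) else 0,q.max(0) if len(q) else 0)
E
```

```text
side can top 166 [ 0.518 -0.325  0.088] [ 0.572 -0.267  0.107] [ 0.544 -0.291  0.1  ] ((0.544605553150177, -0.2956078052520752), 0.02907988801598549)
 side fit 142 [ 0.54586588 -0.29868207] 0.001437086029132872
side rim 749 ((0.5430561900138855, 0.2373180091381073), (0.1867721676826477, 0.17715750634670258), 2.477010488510132) 0.0886152832596209 [[0.449 0.151 0.08 ]
 [0.635 0.322 0.095]]h.py:18: RuntimeWarning: Mean of empty slice.
  c=Q.mean(0); n=np.linalg.svd(Q-c)[2][2]; d=(Q-c)@n; Q=Q[abs(d)<max(.004,2*d.std())]
  ret = um.true_divide(
  ret = _var(a, axis=axis, dtype=dtype, out=out, ddof=ddof,
  arrmean = um.true_divide(arrmean, div, out=arrmean,
  ret = ret.dtype.type(ret / rcount)
Traceback (most recent call last):
ValueError: zero-size array to reduction operation minimum which has no identity
```

```bash
python3 - <<'E'
s=open('h.py').read()
a=s.index("hsv=");b=s.index("&(P[...,2]>.1)")
s=s[:a]+"I=f['image'].astype(int); m=(I[...,2]>I[...,0]+40)&(I[...,2]>I[...,1]+25)"+s[b:]
open('h.py','w').write(s)
E
python3 - <<'E'
from h import *
F={n:dict(np.load(n+'0.npz')) for n in('side','top')}; P={n:cloud(F[n]) for n in F}
for n in F:
    p=P[n]; X,Y,Z=p[...,0],p[...,1],p[...,2]
    if n=='top':
        k=(abs(X-.54)<.045)&(abs(Y+.29)<.05)&(Z>.088)&(Z<.115); q=p[k]
        print(n,'can top',len(q),np.median(q,0).round(3), cv2.minEnclosingCircle(q[:,:2].astype(np.float32)))
        k=(abs(X-.54)<.13)&(abs(Y-.235)<.12)&(abs(Z-.088)<.008); q=p[k]
        print(n,'rim',len(q),cv2.minAreaRect(q[:,:2].astype(np.float32)),np.median(q[:,2]), np.percentile(q,[2,98],axis=0).round(3))
    try:
        Q,c,nn,s=lid_plane(F[n]); print(n,'lid',len(Q),c,nn,s,Q.min(0),Q.max(0))
    except Exception as e: print(n,e)
    k=(abs(X-.55)<.06)&(Y<.05)&(Y>-.7)&(abs(Z-.262)<.012); q=p[k]; q=q[abs(q[:,0]-np.median(q[:,0]))<.015]
    print(n,'bar',len(q),np.polyfit(q[:,1],q[:,0],1),q[:,1].min(),q[:,1].max(),np.median(q[:,2]))
    I=F[n]['image'].astype(int);k=(abs(X-.5)<.12)&(Y<-.33)&(Y>-.7)&(Z>.12)&(Z<.27)&(I[...,0]>2*I[...,1]); q=p[k]
    print('pan',len(q),np.percentile(q,[1,99],axis=0) if len(q) else 0)
def R(tilt,yaw,roll=0):  # tool axis down, tilted forward by tilt from vertical
    from scipy.spatial.transform import Rotation as Ro
    z=np.array([np.sin(tilt),0,-np.cos(tilt)]); y=np.array([0,-1,0.]); x=np.cross(y,z)
    return Ro.from_matrix(np.array([[np.cos(yaw),-np.sin(yaw),0],[np.sin(yaw),np.cos(yaw),0],[0,0,1]])@np.stack([x,y,z],1)).as_euler('xyz')
for t in (20,30,40,50):
  for yw in (-.4,-.2,0):
    o=R(np.radians(t),yw); print(t,yw,[robot.inverse_kinematics(p,o) is not None for p in ([.545,-.296,.08],[.42,-.28,.1],[.4,-.29,.14],[.4,-.29,.25],[.4,0,.3],[.57,.24,.07],[.57,.24,.25])])
E
```

```text
side lid 734 [0.61817455 0.25053175 0.20025242] [0.99053996 0.07461889 0.11516337] 0.0009797536354947895 [0.60555179 0.17359321 0.10704448] [0.63377613 0.31784139 0.26216181]
side bar 585 [0.00593601 0.55020516] -0.6835061909224256 0.008398889576441885 0.26441557906042334
pan 529 [[ 0.49251496 -0.5630838   0.12210218]
 [ 0.53427016 -0.40986512  0.26484376]]
top can top 193 [ 0.542 -0.296  0.1  ] ((0.5438388586044312, -0.297141969203949), 0.027010196819901466)
top rim 350 ((0.5427167415618896, 0.23394247889518738), (0.18125680088996887, 0.17697641253471375), 4.639053821563721) 0.08969927981582142 [[0.449 0.149 0.081]
 [0.635 0.319 0.096]]
top lid 24 [0.61623595 0.22447765 0.26074193] [0.98870132 0.07531398 0.12960519] 0.00042424096795414586 [0.6117426  0.17117518 0.2531688 ] [0.62085817 0.28595708 0.26751112]
top bar 1012 [0.00632046 0.54995084] -0.6830915846140643 0.0070919709945376445 0.2645352569190477
pan 724 [[ 0.49413008 -0.55927121  0.12702656]
 [ 0.53454711 -0.411051    0.26379868]]
20 -0.4 [True, True, True, True, True, True, True]
20 -0.2 [True, True, True, True, True, True, True]
20 0 [True, True, True, True, True, True, True]
30 -0.4 [False, False, True, True, True, True, True]
30 -0.2 [True, True, True, True, True, True, True]
30 0 [True, True, True, True, True, False, True]
40 -0.4 [True, False, False, True, False, True, True]
40 -0.2 [True, False, False, True, False, True, True]
40 0 [True, True, False, True, False, True, True]
50 -0.4 [True, False, False, False, False, True, True]
50 -0.2 [True, False, False, False, False, True, True]
50 0 [True, False, False, False, False, True, True]
```

Fits: can at (0.545, -0.297), caddy centre at (0.542, 0.236) with yaw about 0.075, lid at about 1.455 rad. I grasp with the tool tilted 40° forward, coming in under the bar.

```bash
cat >> h.py <<'E'
from scipy.spatial.transform import Rotation as Ro
def ori(tilt,yaw=0):
    z=np.array([np.sin(tilt),0,-np.cos(tilt)]); y=np.array([0,-1,0.])
    return (Ro.from_euler('z',yaw)*Ro.from_matrix(np.stack([np.cross(y,z),y,z],1))).as_euler('xyz')
def st(tag=''):
    s=robot.sense(); print(tag,'t%.2f'%s['t'],s['tcp_pos'].round(4),s['tcp_rot'].round(3),'open%.3f'%s['opening'],'gf%.1f'%s['gripper_force'],s['wrist_force'].round(1),s['joint_pos'].round(2))
E
python3 - <<'E'
from h import *
t=np.radians(40)
try:
    robot.goto([.44,-.297,.20],ori(t)); st()
    robot.move_straight([.44,-.297,.15],vel=.2)
    hit=robot.move_straight([.551,-.297,.070],vel=.12,contact_N=8); st(hit)
    snap('side','side1')
except robot.IKError as e: print('IK',e); st()
E
```

```text
t1.55 [ 0.4404 -0.2984  0.2006] [ 3.14  -0.699 -0.   ] open1.000 gf0.0 [-0.2  0.   0.1] [ 1.47  0.24 -0.79  2.25 -1.02  0.33  0.09]
IK the arm cannot follow that straight line within its joint ranges
 t1.55 [ 0.4404 -0.2984  0.2006] [ 3.14  -0.699 -0.   ] open1.000 gf0.0 [-0.2  0.   0.1] [ 1.47  0.24 -0.79  2.25 -1.02  0.33  0.09]
```

Run:
```python
from h import *
for td in (30,35,40):
  for yw in (-.5,-.3,-.15,0,.2,.4):
    o=ori(np.radians(td),yw); r=[]
    for p in ([.43,-.297,.15],[.49,-.297,.11],[.551,-.297,.07],[.50,-.297,.12],[.44,-.297,.14],[.42,-.26,.22]):
        q=robot.inverse_kinematics(p,o); r.append('-' if q is None else str(np.round(q,1)[[2,4,5,6]]))
    print(td,yw,*r)
```

```text
30 -0.5 [-1.   1.1  0.3 -2.6] - - - - [-1.2  0.4  0.3 -1.9]
30 -0.3 [ 0.1 -1.   0.2 -0.3] [-1.   1.4  0.3 -2.6] - [-0.8  1.1  0.2 -2.4] [-1.2  1.2  0.3 -2.4] [-0.6 -0.3  0.3 -1.1]
30 -0.15 [-0.4 -0.7  0.2 -0.5] [-1.   1.1  0.3 -2.2] [-0.8  1.4  0.3 -2.5] [-0.  -1.   0.2 -0.2] [-0.4 -0.7  0.2 -0.4] [-0.5 -0.5  0.4 -0.7]
30 0 [-0.5 -0.6  0.3 -0.3] [-0.2 -1.   0.3 -0.1] [-1.   1.2  0.3 -2.1] [-0.4 -0.6  0.2 -0.4] [-0.5 -0.6  0.3 -0.3] [-0.5 -0.6  0.5 -0.4]
30 0.2 [-0.6 -0.6  0.4 -0.1] [-0.5 -0.6  0.3 -0.2] [-0.5 -0.5  0.2 -0.3] [-0.5 -0.5  0.3 -0.3] [-0.6 -0.6  0.4 -0.1] [-0.5 -0.6  0.6 -0.2]
30 0.4 [-0.6 -0.5  0.5  0. ] [-0.6 -0.5  0.4 -0.1] [-0.5 -0.4  0.4 -0.2] [-0.6 -0.4  0.5 -0.1] [-0.6 -0.5  0.5 -0. ] [-0.5 -0.6  0.7 -0. ]
35 -0.5 - [0.6 4.1 0.2 0.5] [-0.4  2.1  0.3  2.6] - - -
35 -0.3 - - [0.2 4.  0.2 0.9] - - [-0.7 -0.6  0.2 -0.8]
35 -0.15 [-1.3  1.2  0.3 -2.2] [-1.2  1.6  0.3 -2.6] - [-1.2  1.5  0.3 -2.5] [-1.2  1.3  0.3 -2.3] [-0.7 -0.8  0.3 -0.4]
35 0 [-0.7 -0.9  0.2 -0. ] [-1.2  1.3  0.3 -2.1] [-1.   1.5  0.2 -2.4] [-1.2  1.2  0.3 -2.1] [-0.6 -1.   0.2  0.1] [-0.7 -0.8  0.4 
[... 299 characters left out ...]
2.2  0.3  2.6] [-0.8  2.2  0.4  2.6] [-0.8  2.2  0.5  2.6] [-0.8  2.2  0.4  2.6] [-1.   2.2  0.3  2.6] -
40 -0.3 [-0.2  4.   0.2  1. ] [-0.8  2.6  0.2  2.5] [-0.6  2.6  0.3  2.4] [-0.8  2.5  0.2  2.5] [-0.2  3.9  0.2  1.1] -
40 -0.15 - [-0.2  4.1  0.3  1.1] [-0.4  3.4  0.2  1.7] [-0.2  4.1  0.2  1. ] - [-1.1 -1.   0.2 -0.1]
40 0 - [-1.3  1.7  0.4 -2.4] [-1.3  1.8  0.5 -2.5] [-1.2  1.6  0.2 -2.4] - [-1.  -1.   0.4  0.1]
40 0.2 [-0.8 -1.   0.4  0.3] [-0.8 -1.   0.2  0.3] [-1.2  1.4  0.3 -1.9] [-0.8 -1.   0.2  0.3] [-0.8 -1.   0.3  0.3] [-0.8 -0.9  0.5  0.2]
40 0.4 [-0.7 -0.8  0.5  0.3] [-0.7 -0.8  0.4  0.3] [-0.6 -0.9  0.3  0.4] [-0.7 -0.8  0.4  0.3] [-0.7 -0.8  0.5  0.3] [-0.8 -0.8  0.7  0.2]
```

Run:
```python
from h import *
t=np.radians(38);o=ori(t,.4)
g=np.array([.545,-.297,.075]); a=np.array([np.sin(t)*np.cos(.4),np.sin(t)*np.sin(.4),-np.cos(t)]); tcp=g+.008*a
h=np.array([np.cos(.4),np.sin(.4),0])
try:
    robot.goto(tcp-.12*h+[0,0,.08],o); st()
    hit=robot.move_straight(tcp,vel=.12,contact_N=8); st(hit)
    snap('side','side1'); 
    im=cv2.imread('pics/side1.png')[70:220,235:435]; cv2.imwrite('pics/side1c.png',cv2.resize(im,(800,600),interpolation=cv2.INTER_CUBIC))
except robot.IKError as e: print('IK',e); st()
```

```text
t1.98 [ 0.4392 -0.3442  0.1476] [-3.139 -0.664  0.396] open0.999 gf0.0 [ 0.9  1.4 -0. ] [ 1.43  0.47 -0.66  2.07 -0.67  0.57  0.24]
False t3.33 [ 0.5491 -0.2958  0.0689] [ 3.141 -0.663  0.399] open1.000 gf0.0 [-0.2 -0.1  0.3] [ 1.19  0.66 -0.66  2.03 -0.7   0.3   0.18]
```

View pics/side1c.png

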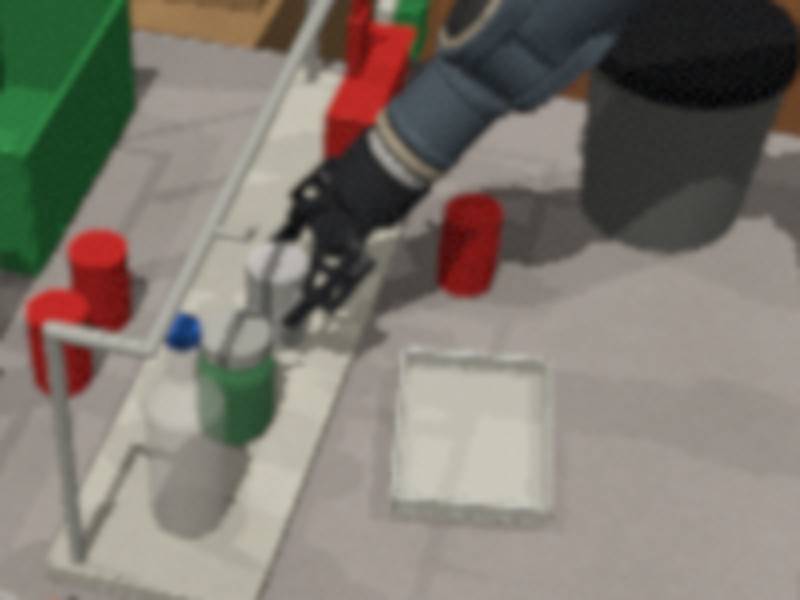

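Fingers straddle the steel can at crop (280,280), clear of the jar at (235,370) and of the bar and dustpan. Gripping now.

Run:
```python
from h import *
robot.grip(0,35); st('grip')
try:
    p=robot.sense()['tcp_pos']; h=np.array([np.cos(.4),np.sin(.4),0])
    robot.move_straight(p+[0,0,.03],vel=.08); st('lift')
    robot.move_straight(p-.12*h+[0,0,.04],vel=.15); st('out')
    robot.move_straight(p-.13*h+[0,0,.15],vel=.2); st('up')
    snap('side','side2')
except robot.IKError as e: print('IK',e); st()
c=np.array([.542,.236,0]);Rz=Ro.from_euler('z',.075).as_matrix()
for yw in (-.4,-.2,.075,.3,.5):
    o=ori(np.radians(38),yw); r=[]
    for q in (c+Rz@[.04,0,.063],c+Rz@[.035,0,.10],c+Rz@[-.0,0,.24],c+Rz@[-.1,-.2,.25]):
        k=robot.inverse_kinematics(q,o); r.append('-' if k is None else str(np.round(k,1)))
    print(yw,*r)
```

```text
grip t3.78 [ 0.5496 -0.2956  0.0691] [ 3.141 -0.663  0.4  ] open0.610 gf36.8 [-1.6 -1.1  4.1] [ 1.19  0.66 -0.66  2.03 -0.7   0.3   0.18]
lift t4.32 [ 0.5496 -0.2955  0.0993] [ 3.141 -0.663  0.401] open0.611 gf36.8 [-0.2 -0.  -1. ] [ 1.18  0.6  -0.64  2.02 -0.7   0.37  0.14]
out t5.27 [ 0.4399 -0.3416  0.1093] [-3.141 -0.664  0.401] open0.611 gf36.8 [-0.3  0.  -1.1] [ 1.43  0.55 -0.67  2.09 -0.68  0.49  0.29]
up t5.97 [ 0.4298 -0.3452  0.2182] [-3.14  -0.663  0.4  ] open0.610 gf36.8 [-0.7 -0.8 -1.3] [ 1.46  0.35 -0.65  2.02 -0.65  0.73  0.16]
-0.4 [-0.2  0.7 -0.6  2.1  1.5  0.9  2.4] [ 0.   0.7 -1.   2.   1.5  1.2  2.4] - -
-0.2 [-0.6  0.5 -0.   2.2  1.6  0.5  2.4] [-0.5  0.5 -0.2  2.1  1.5  0.6  2.5] [-1.7  0.4  1.2  2.2  0.3  0.4 -2.6] [ 1.  -0.2 -1.2  2.4  0.3  0.3 -2.3]
0.075 [ 0.   0.7 -0.8  2.2  1.9  0.8  2.6] [-0.3  0.5 -0.4  2.2  1.8  0.5  2.6] [-1.5  0.2  1.   2.2  0.6  0.3 -2.6] [ 1.2 -0.3 -1.2  2.4 -1.   0.3 -0.6]
0.3 [-0.   0.6 -0.6  2.2  2.1  0.5  2.5] [-0.   0.5 -0.6  2.2  2.   0.4  2.7] [-0.9  0.1  0.3  2.2  0.6  0.2 -2.3] [ 0.9 -0.1 -0.9  2.4 -1.   0.4 -0.4]
0.5 [ 0.1  0.6 -0.6  2.2  2.4  0.3  2.5] [ 0.   0.5 -0.6  2.2  2.2  0.3  2.6] [ 0.4  0.2 -1.   2.2  0.8  0.3 -2.3] [ 1.  -0.1 -0.9  2.3 -1.   0.5 -0.1]
```

Run:
```python
from h import *
c=np.array([.542,.236,0]);Rz=Ro.from_euler('z',.075).as_matrix()
F=lambda yw:(Ro.from_euler('xyz',ori(np.radians(38),yw))*Ro.from_euler('z',np.pi)).as_euler('xyz')
try:
    robot.move_straight([.42,-.33,.34],vel=.2); st('up')
    for q in ([.42,-.1,.36],[.42,0,.36],[.45,.1,.34],c+Rz@[.0,0,.30],c+Rz@[.03,0,.25]):
        for yw in (-.4,-.1): 
            k=robot.inverse_kinematics(q,F(yw)); print(np.round(q,2),yw,k if k is None else np.round(k,2))
except robot.IKError as e: print('IK',e); st()
```

```text
up t6.78 [ 0.4194 -0.3296  0.3384] [-3.138 -0.663  0.398] open0.612 gf36.8 [-0.5  1.  -1.5] [ 1.5   0.16 -0.65  1.92 -0.66  0.99  0.04]
[ 0.42 -0.1   0.36] -0.4 [ 0.08 -0.33 -0.09  2.27  0.39  0.62  0.9 ]
[ 0.42 -0.1   0.36] -0.1 None
[0.42 0.   0.36] -0.4 [-0.1  -0.31 -0.24  2.26  0.54  0.75  0.5 ]
[0.42 0.   0.36] -0.1 None
[0.45 0.1  0.34] -0.4 [ 0.74 -0.28 -1.12  2.16  0.36  0.67  0.51]
[0.45 0.1  0.34] -0.1 [ 0.29 -0.25 -0.67  2.23  0.3   0.54  0.85]
[0.54 0.24 0.3 ] -0.4 [-0.08  0.25 -0.81  1.94  0.99  1.04 -0.22]
[0.54 0.24 0.3 ] -0.1 [ 0.03  0.16 -0.81  2.03  0.95  0.76  0.09]
[0.57 0.24 0.25] -0.4 [-0.22  0.32 -0.62  1.96  1.06  0.96 -0.29]
[0.57 0.24 0.25] -0.1 [-0.13  0.25 -0.62  2.04  1.09  0.69 -0.04]
```

Run:
```python
from h import *
c=np.array([.542,.236,0]);Rz=Ro.from_euler('z',.075).as_matrix()
F=lambda yw:(Ro.from_euler('xyz',ori(np.radians(38),yw))*Ro.from_euler('z',np.pi)).as_euler('xyz')
try:
    robot.move_straight([.42,-.33,.40],vel=.2)
    q=c+Rz@[.032,-.002,0]
    k=robot.inverse_kinematics(q+[-.02,0,.38],F(-.4)); print(k)
    robot.move_joints(k); st('over')
    robot.move_straight(q+[0,0,.25],vel=.2); 
    robot.move_straight(q+[0,0,.085],vel=.12);st('low')
    snap('side','side3'); snap('top','top3')
    im=np.hstack([cv2.resize(cv2.imread('pics/side3.png')[180:330,180:330],(400,400)),cv2.resize(cv2.imread('pics/top3.png')[150:260,160:270],(400,400))]); cv2.imwrite('pics/c3.png',im)
except robot.IKError as e: print('IK',e); st()
```

```text
[-0.04008755  0.18458598 -0.81138952  1.81497213  0.86372156  1.11475951
 -0.02394113]
over t9.32 [0.5547 0.2346 0.3796] [-3.14   0.663  2.739] open0.608 gf36.7 [ 0.2  0.2 -0.5] [-0.04  0.18 -0.81  1.82  0.86  1.12 -0.02]
low t11.66 [0.5727 0.2367 0.0839] [-3.141  0.661  2.743] open0.611 gf37.0 [-6.  -0.4 -0.4] [-0.24  0.6  -0.63  2.07  1.45  0.94 -0.73]
```

View pics/c3.png

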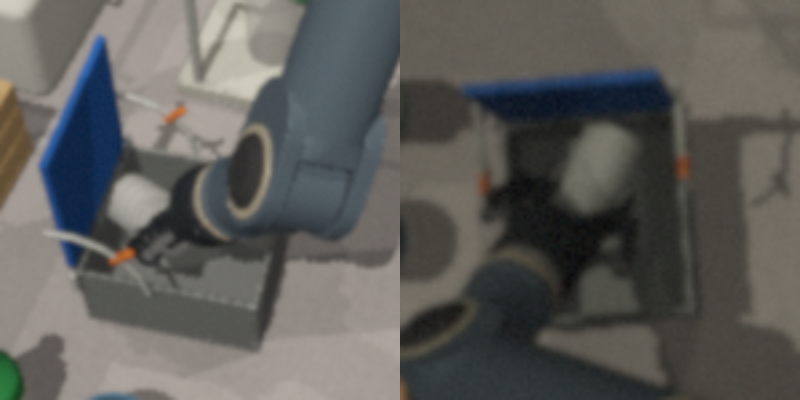

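The can lies on its side in the picture (left crop (140,200), right crop (600,165)). Turning the tool half round about its own axis also turned the tilted can over. It is still gripped, so I lift and find a placing pose without the half turn.

Run:
```python
from h import *
c=np.array([.542,.236,0]);Rz=Ro.from_euler('z',.075).as_matrix()
p=robot.sense()['tcp_pos']
robot.move_straight(p+[-.01,0,.17],vel=.15);robot.move_straight(p+[-.02,0,.296],vel=.2); st('up')
Q,cc,n,s=lid_plane(snap('side','side4')); print('lid',n,np.pi/2-np.arcsin(n[2]))
def tab(x,y,yws):
  for yw in yws:
    r=[]
    for z in (.056,.13,.2,.26,.36):
        k=robot.inverse_kinematics(c+Rz@[x,y,z],ori(np.radians(38),yw)); r.append('-' if k is None else str(np.round(k,1)))
    print(x,y,yw,*r)
tab(.025,-.01,(-.9,-.75,-.6,-.45)); tab(-.035,.025,(.8,1.1,1.3,1.5,1.65))
```

```text
up t13.82 [0.5523 0.2361 0.3781] [-3.139  0.661  2.743] open0.611 gf36.6 [ 0.5 -0.2 -1.6] [-0.04  0.18 -0.81  1.82  0.86  1.11 -0.03]
lid [0.99707142 0.07585563 0.00972164] 1.5610745351274682
0.025 -0.01 -0.9 [-0.2  0.8 -0.9  1.9  1.3  1.4  2.1] [-0.1  0.7 -0.9  1.9  1.2  1.4  2.2] [-0.1  0.6 -1.   1.8  1.2  1.5  2.3] [-0.   0.6 -1.   1.8  1.1  1.5  2.4] [ 0.   0.5 -1.1  1.6  1.   1.6  2.6]
0.025 -0.01 -0.75 [-0.1  0.8 -0.9  2.   1.4  1.3  2.2] [-0.1  0.7 -0.9  1.9  1.3  1.3  2.3] [-0.   0.6 -1.   1.9  1.2  1.4  2.4] [ 0.   0.5 -1.   1.8  1.1  1.4  2.5] [ 0.2  0.5 -1.3  1.7  1.1  1.6  2.7]
0.025 -0.01 -0.6 [-0.1  0.8 -0.8  2.   1.5  1.2  2.3] [-0.1  0.7 -0.9  2.   1.4  1.2  2.4] [ 0.   0.6 -1.   1.9  1.2  1.3  2.5] [ 0.   0.5 -1.   1.9  1.2  1.3  2.7] -
0.025 -0.01 -0.45 [-0.1  0.7 -0.8  2.1  1.6  1.1  2.3] [-0.   0.6 -0.9  2.   1.4  1.1  2.5] [ 0.   0.5 -1.   2.   1.3  1.1  2.6] - -
-0.035 0.025 0.8 [ 0.1  0.5 -0.6  2.3  3.   0.3  2.2] - [ 0.6  0.4 -1.3  2.2  1.   0.2 -2.2] [ 0.4  0.1 -0.8  2.2 -0.4  0.3 -0.9] [ 0.3 -0.  -0.7  2.  -0.5  0.6 -0.8]
-0.035 0.025 1.1 [ 0.5  0.8 -1.1  2.2  1.8  0.2 -2.4] [ 0.6  0.7 -1.3  2.2  1.1  0.3 -1.8] [ 0.5  0.4 -1.   2.1 -0.4  0.3 -0.5] [ 0.5  0.2 -0.9  2.1 -0.6  0.5 -0.4] [ 0.4  0.1 -0.8  2.  -0.6  0.7 -0.4]
-0.035 0.025 1.3 [ 0.6  0.9 -1.2  2.2  1.2  0.3 -1.6] [ 0.5  0.6 -1.   2.1 -0.2  0.3 -0.4] [ 0.5  0.4 -1.   2.1 -0.4  0.4 -0.2] [ 0.5  0.3 -0.9  2.  -0.6  0.6 -0.2] [ 0.5  0.1 -0.8  1.9 -0.6  0.8 -0.2]
-0.035 0.025 1.5 [ 0.5  0.8 -0.9  2.1 -0.1  0.3 -0.2] [ 0.5  0.6 -1.   2.1 -0.3  0.4 -0.1] [ 0.5  0.5 -0.9  2.  -0.4  0.6 -0.1] [ 0.5  0.4 -0.9  2.  -0.5  0.7 -0.1] [ 0.5  0.2 -0.8  1.8 -0.6  1.  -0.1]
-0.035 0.025 1.65 [ 0.4  0.8 -0.9  2.  -0.1  0.4 -0.1] [ 0.5  0.6 -0.9  2.  -0.3  0.6 -0. ] [ 0.5  0.5 -0.9  2.  -0.4  0.7  0. ] [ 0.5  0.4 -0.9  1.9 -0.5  0.8  0. ] [ 0.5  0.3 -0.8  1.8 -0.5  1.1 -0. ]
```

Run:
```python
from h import *
c=np.array([.542,.236,0]);Rz=Ro.from_euler('z',.075).as_matrix()
o=ori(np.radians(38),1.5); q=c+Rz@[-.025,.023,0]
try:
    robot.goto(q+[0,0,.38],o); st('over')
    robot.move_straight(q+[0,0,.20],vel=.2); st('mid')
    snap('side','side5'); snap('top','top5')
    im=np.hstack([cv2.resize(cv2.imread('pics/side5.png')[150:310,180:340],(400,400)),cv2.resize(cv2.imread('pics/top5.png')[150:260,160:270],(400,400))]); cv2.imwrite('pics/c5.png',im)
except robot.IKError as e: print('IK',e); st()
```

```text
over t15.13 [0.5146 0.2574 0.3793] [-3.14  -0.662  1.501] open0.613 gf36.7 [ 0.   0.2 -0.7] [ 0.46  0.21 -0.8   1.79 -0.55  1.01 -0.13]
mid t16.18 [0.5159 0.2576 0.201 ] [ 3.139 -0.664  1.502] open0.610 gf36.7 [ 0.8 -0.9 -1.1] [ 0.4   0.44 -0.8   2.   -0.53  0.63  0.03]
```

View pics/c5.png

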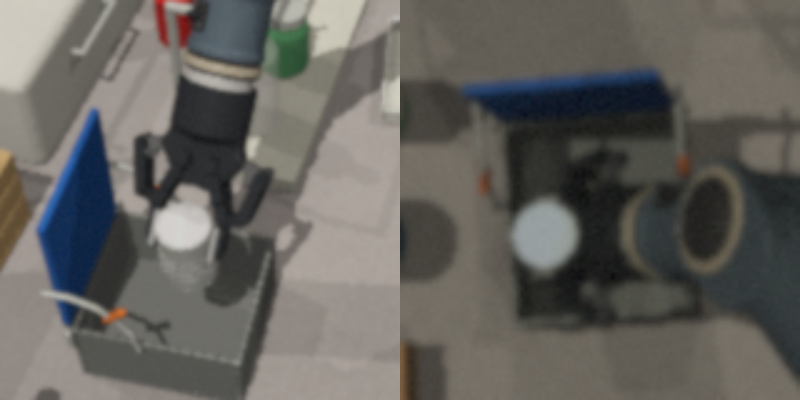

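The can is back to about upright above the caddy (left crop (185,230), right crop (545,235)). I measure its axis from the depth on its top face, in case it slipped against the lid.

Run:
```python
from h import *
for n in('side','top'):
    f=dict(np.load(n+'5.npz')); p=cloud(f); I=f['image'].astype(int)
    k=(abs(p[...,0]-.516)<.06)&(abs(p[...,1]-.27)<.07)&(p[...,2]>.19)&(p[...,2]<.27)&(I.sum(-1)>(300 if n=='top' else 420))
    Q=p[k]
    for _ in range(4):
        c=Q.mean(0); v=np.linalg.svd(Q-c)[2][2]; d=(Q-c)@v; Q=Q[abs(d)<max(.0025,1.5*d.std())]
    print(n,len(Q),c,v*np.sign(v[2]),d.std(),Q.min(0),Q.max(0),cv2.minEnclosingCircle(Q[:,:2].astype(np.float32)))
```

```text
side 318 [0.51425672 0.2560695  0.23228996] [0.00604086 0.05090104 0.99868543] 0.001211320124740119 [0.4827215  0.22979709 0.22864988] [0.54095525 0.28288859 0.23591212] ((0.5122183561325073, 0.2537175416946411), 0.029719622805714607)
top 148 [0.51515337 0.2563432  0.23258853] [0.03908865 0.06779803 0.99693305] 0.001552071386503752 [0.48962709 0.23112829 0.22832946] [0.54259124 0.28145573 0.23660193] ((0.5161410570144653, 0.2564370036125183), 0.02742677740752697)
```

Leans only about 3°, so I correct the tilt by 2.5° and set it down.

Run:
```python
from h import *
t=np.radians(40.5); o=ori(t,1.5); a=Ro.from_euler('xyz',o).apply([0,0,1])
try:
    p=robot.sense()['tcp_pos']
    robot.move_straight([p[0],p[1],.075],vel=.12,attitude=o); st('low')
    hit=robot.move_straight([p[0],p[1],.050],vel=.03,contact_N=4); st(hit)
    if robot.sense()['tcp_pos'][2]<.060:
        robot.grip(.74,20); st('rel'); robot.sleep(.3)
        p=robot.sense()['tcp_pos']; robot.move_straight(p-.10*a,vel=.12); st('back')
        robot.move_straight(p-.12*a+[0,0,.18],vel=.25); st('up')
    snap('side','side6'); snap('top','top6')
    im=np.hstack([cv2.resize(cv2.imread('pics/side6.png')[180:310,190:320],(400,400)),cv2.resize(cv2.imread('pics/top6.png')[150:260,160:270],(400,400))]); cv2.imwrite('pics/c6.png',im)
except robot.IKError as e: print('IK',e); st()
```

```text
low t17.48 [0.5165 0.2577 0.0757] [ 3.14  -0.707  1.501] open0.610 gf36.7 [ 0.1  0.3 -1.7] [ 0.41  0.7  -0.82  2.07 -0.53  0.36  0.2 ]
True t17.91 [0.5165 0.2577 0.0673] [-3.141 -0.708  1.499] open0.608 gf36.6 [ 0.3 -0.2  2.5] [ 0.41  0.72 -0.82  2.08 -0.53  0.35  0.2 ]
```

View pics/c6.png

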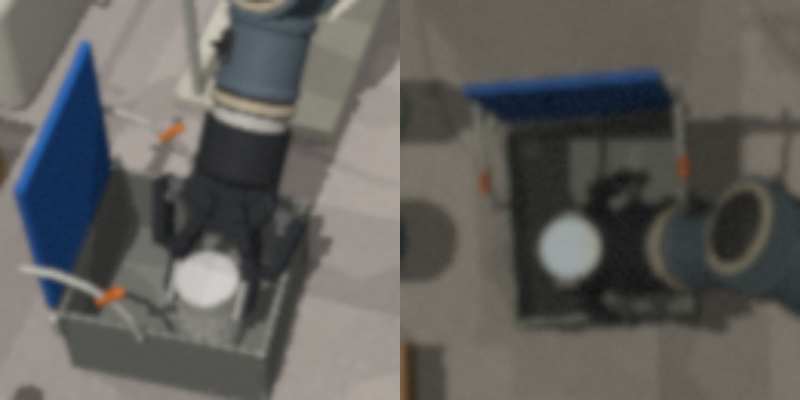

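Contact came 13 mm too early. The outer knuckle at right crop (590,310) seems to be on the near rim. I lift a little, shift 10 mm away from that wall and try again.

Run:
```python
from h import *
o=ori(np.radians(40.5),1.5); a=Ro.from_euler('xyz',o).apply([0,0,1])
try:
    p=robot.sense()['tcp_pos'].copy()
    robot.move_straight(p+[0,0,.015],vel=.1); p[0]+=.010
    robot.move_straight(p+[0,0,.015],vel=.1); robot.sleep(.2); st('shift')
    hit=robot.move_straight([p[0],p[1],.050],vel=.03,contact_N=5); st(hit)
    robot.sleep(.2); st('settle')
    f=snap('top','top7'); P=cloud(f); I=f['image'].astype(int)
    k=(abs(P[...,0]-.526)<.04)&(abs(P[...,1]-.25)<.05)&(P[...,2]>.06)&(P[...,2]<.15)&(I.sum(-1)>300); Q=P[k]; print(len(Q),np.median(Q,0))
except robot.IKError as e: print('IK',e); st()
```

```text
shift t18.76 [0.5259 0.2577 0.0821] [-3.14  -0.706  1.499] open0.611 gf36.9 [-0.4 -1.1 -1.2] [ 0.4   0.7  -0.8   2.05 -0.53  0.39  0.18]
True t19.62 [0.5263 0.2575 0.0547] [-3.139 -0.707  1.498] open0.612 gf37.7 [-0.4 -2.2  4.8] [ 0.39  0.75 -0.8   2.06 -0.52  0.34  0.21]
settle t19.82 [0.5263 0.2575 0.0547] [-3.14  -0.707  1.498] open0.614 gf37.7 [-0.5 -2.   4.3] [ 0.39  0.75 -0.8   2.06 -0.52  0.34  0.21]
218 [0.52555003 0.25525096 0.08568292]
```

The can's top is at 0.0857 m, so it stands on the caddy floor. Releasing.

Run:
```python
from h import *
o=ori(np.radians(40.5),1.5); a=Ro.from_euler('xyz',o).apply([0,0,1])
try:
    robot.grip(.74,20); st('rel'); robot.sleep(.3)
    p=robot.sense()['tcp_pos']; robot.move_straight(p-.10*a,vel=.10); st('back')
    robot.move_straight(p-.11*a+[0,0,.2],vel=.25); st('up')
except robot.IKError as e: print('IK',e); st()
Q,cc,n,s=lid_plane(snap('side','side8')); snap('top','top8')
th=np.arccos(-n[2]*-1); lid=np.pi/2-np.arcsin(n[2]); print('lid',cc,n,s,lid,Q.min(0),Q.max(0))
im=np.hstack([cv2.resize(cv2.imread('pics/side8.png')[180:310,190:320],(400,400)),cv2.resize(cv2.imread('pics/top8.png')[150:260,160:270],(400,400))]); cv2.imwrite('pics/c8.png',im)
# lid grip path: hinge H, tool along panel toward hinge, closing axis = panel normal
c=np.array([.542,.236,0]);Rz=Ro.from_euler('z',.075)
def lidpose(th,r,fl,dy=0):
    e=np.array([-np.cos(th),0,np.sin(th)]); nn=np.array([np.sin(th),0,np.cos(th)])
    H=np.array([.0897,dy,.09]); pos=c+Rz.apply(H+r*e+.0045*nn); z=-e; y=nn*(1-2*fl)
    return pos,(Rz*Ro.from_matrix(np.stack([np.cross(y,z),y,z],1))).as_euler('xyz')
for fl in (0,1):
    for th,r in ((1.56,.25),(1.56,.155),(1.3,.155),(1.05,.155),(.785,.155),(.785,.24)):
        k=robot.inverse_kinematics(*lidpose(th,r,fl)); print(fl,th,r,k if k is None else k.round(2))
```

```text
rel t20.13 [0.527  0.2571 0.0542] [-3.141 -0.706  1.497] open0.741 gf0.0 [ 2.4 -0.1  1.8] [ 0.39  0.75 -0.8   2.06 -0.52  0.34  0.21]
back t21.58 [0.5195 0.1953 0.1319] [-3.137 -0.709  1.504] open0.737 gf0.0 [1.9 7.1 3.6] [ 0.55  0.59 -0.83  2.05 -0.52  0.56  0.21]
up t22.57 [0.5206 0.1852 0.336 ] [-3.134 -0.705  1.495] open0.741 gf0.0 [-0.2  0.2 -0.6] [ 0.66  0.28 -0.87  1.86 -0.57  1.    0.04]
lid [0.63031654 0.24898742 0.19618195] [0.99705904 0.07614887 0.00863851] 0.0008455427745009207 1.5621577044054629 [0.62380592 0.1699351  0.10836548] [0.63884288 0.31859546 0.26247291]
0 1.56 0.25 [-0.01  0.48 -0.65  1.37  0.3   1.37 -0.58]
0 1.56 0.155 [-0.04  0.54 -0.59  1.5   0.32  1.19 -0.6 ]
0 1.3 0.155 [-0.09  0.35 -0.51  1.79  0.4   0.84 -0.73]
0 1.05 0.155 [-0.13  0.24 -0.53  2.04  0.77  0.56 -1.15]
0 0.785 0.155 [-0.5   0.19 -0.24  2.3   1.63  0.48 -2.1 ]
0 0.785 0.24 [-0.58 -0.   -0.24  2.33  1.26  0.53 -1.79]
1 1.56 0.25 [ 0.25  0.67 -1.18  1.36  0.62  1.5   2.33]
1 1.56 0.155 [ 0.26  0.75 -1.18  1.48  0.71  1.37  2.26]
1 1.3 0.155 [ 0.33  0.57 -1.17  1.77  0.81  1.04  2.1 ]
1 1.05 0.155 [ 0.35  0.43 -1.17  2.02  1.09  0.79  1.77]
1 0.785 0.155 [-0.5   0.19 -0.24  2.3   1.63  0.48  1.04]
1 0.785 0.24 [-0.77 -0.01 -0.05  2.34  1.26  0.53  1.35]
```

View pics/c8.png

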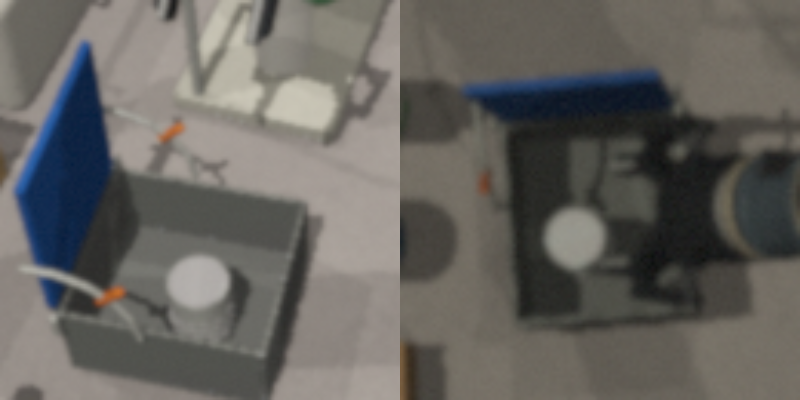

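The can stands upright in the caddy at left crop (200,290) and right crop (575,238). The lid is at 1.562 rad. Next I grip its free edge and swing it along its arc.

```bash
cat >> h.py <<'E'
c0=np.array([.542,.236,0]);RZ=Ro.from_euler('z',.075)
def lidpose(th,r,off=0.0045):
    e=np.array([-np.cos(th),0,np.sin(th)]); nn=np.array([np.sin(th),0,np.cos(th)])
    return c0+RZ.apply(np.array([.0897,0,.09])+r*e+off*nn),(RZ*Ro.from_matrix(np.stack([np.cross(nn,-e),nn,-e],1))).as_euler('xyz')
def lidang(tag):
    Q,c,n,s=lid_plane(snap('side',tag)); a=np.arccos(np.clip(abs(n[2]),0,1)) ; print(tag,'lid',round(a,3),n.round(3),c.round(3),len(Q),round(s,4)); return a
E
python3 - <<'E'
from h import *
try:
    p=robot.sense()['tcp_pos']; robot.move_straight(p+[0,0,.05],vel=.25)
    robot.goto(*lidpose(1.56,.26)); robot.grip(.5); st('above')
    hit=robot.move_straight(lidpose(1.56,.158)[0],vel=.12,contact_N=6); st(hit)
    if not hit:
        robot.grip(0,20); st('grip')
        for th in np.linspace(1.56,.80,11)[1:]:
            P,o=lidpose(th,.158); robot.move_straight(P,vel=.08,attitude=o); s=robot.sense(); f=s['wrist_force']; print(round(th,2),round(s['t'],1),f.round(1))
            if np.linalg.norm(f)>35: print('STOP'); break
except robot.IKError as e: print('IK',e)
st(); lidang('side9')
E
```

```text
above t24.21 [0.6333 0.2413 0.3504] [3.13  0.    1.644] open0.500 gf0.0 [0.3 0.4 0.7] [ 0.03  0.49 -0.71  1.36  0.32  1.4  -0.6 ]
False t25.21 [0.6347 0.2434 0.249 ] [ 3.129e+00 -1.000e-03  1.646e+00] open0.501 gf0.0 [ 1.6 -0.5 -0.1] [ 0.02  0.56 -0.69  1.49  0.37  1.21 -0.64]
grip t25.60 [0.6346 0.2431 0.2489] [ 3.129 -0.     1.646] open0.099 gf24.2 [-0.4 -0.   2.6] [ 0.02  0.56 -0.69  1.49  0.37  1.21 -0.64]
1.48 25.9 [-0.2  0.3  2. ]
1.41 26.2 [-1.1  0.3  4.4]
1.33 26.5 [-2.5 -0.5  6.5]
1.26 26.8 [-3.1 -1.4  6.3]
1.18 27.1 [-3.9 -1.4  7.5]
1.1 27.4 [-5.1 -1.8  6.3]
1.03 27.7 [-5.4 -2.3  6.8]
0.95 28.0 [-7.7 -3.   8.4]
0.88 28.4 [-8.6 -2.8  9. ]
0.8 28.8 [-10.   -4.    7.9]
 t28.82 [0.5252 0.2348 0.2062] [2.371e+00 1.000e-03 1.644e+00] open0.099 gf25.9 [-10.   -4.    7.9] [-0.31  0.2  -0.44  2.28  1.57  0.52 -2.02]
side9 lid 0.791 [0.709 0.058 0.703] [0.573 0.25  0.162] 1112 0.0009
```

Run:
```python
from h import *
try:
    robot.grip(.45); robot.sleep(.2); st('rel')
    robot.move_straight(lidpose(.79,.25)[0],vel=.12); st('back')
    p=robot.sense()['tcp_pos']; robot.move_straight(p+[-.02,-.05,.08],vel=.2); st('away')
except robot.IKError as e: print('IK',e); st()
lidang('side10'); snap('top','top10')
im=np.hstack([cv2.resize(cv2.imread('pics/side10.png'),(400,300)),cv2.resize(cv2.imread('pics/side10.png')[180:310,175:348],(400,300))]); 
im2=np.hstack([cv2.resize(cv2.imread('pics/top10.png'),(400,300)),cv2.resize(cv2.imread('pics/top10.png')[150:260,140:287],(400,300))]); cv2.imwrite('pics/c10.png',np.vstack([im,im2]))
```

```text
rel t29.46 [0.525  0.2347 0.2064] [2.371 0.    1.646] open0.448 gf0.0 [ 0.5 -0.1 -0.4] [-0.31  0.2  -0.44  2.28  1.57  0.51 -2.02]
back t30.38 [0.4593 0.2296 0.2705] [2.371 0.    1.645] open0.456 gf0.0 [0.2 1.4 0.2] [-0.32 -0.01 -0.5   2.31  1.17  0.53 -1.7 ]
away t31.01 [0.4392 0.1796 0.3497] [2.372 0.    1.646] open0.452 gf0.0 [-0.4  0.4 -0.3] [-0.33 -0.23 -0.35  2.27  0.71  0.54 -1.13]
side10 lid 0.791 [0.709 0.056 0.703] [0.567 0.244 0.169] 1368 0.001
```

View pics/c10.png

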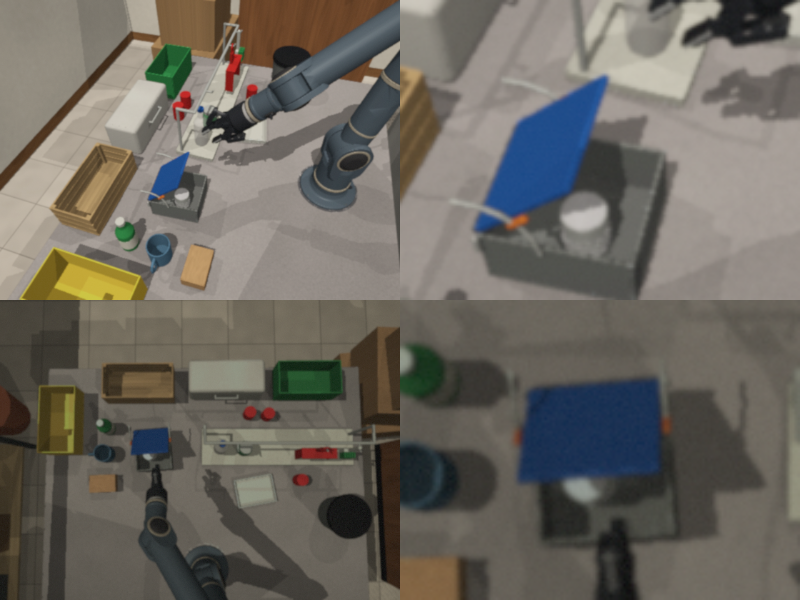

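The can stands upright in the caddy (upper right panel, (583,222)). The lid is at 0.791 rad, level with the orange tab at (517,221), and the gripper is clear. Everything else stands as before, so I hand in.

```bash
python3 -c "
from plant import robot
print(robot.close_job())"
```

```text
the job is handed in; nothing more can be done
None
```

The can stands upright in the caddy, the lid is half open at 0.791 rad (about 45°) level with the orange tabs, and the job was handed in at about 31 s. On the first try the can tipped over in the grip and nudged the lid (1.46 to 1.56 rad), so I lifted it out and set it down again.

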